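# Put the paste scrapers away and lock the storage block

## Robot

A 7-joint arm with a two-finger parallel gripper is mounted at the origin on a cart in front of the work surface, level with it; the furniture and walls round the work are solid. World frame = base frame: x ahead of the robot, y to its left, z up, the work surface at z = 0. Lengths are in m, angles in rad, forces in N, time in s.
With the tool pointing down it reaches from about 0.4 to 0.85 m from the base axis. Payload 4.5 kg.
Tool frame: the origin (TCP) lies at the centre of the arm's flange, where the gripper is bolted on; the fingertips stand nose_length ahead of it and the grasp point (between the pads) lies 147 mm ahead of it (nose_length is the distance from the TCP to the fingertips, in m); z points along the fingers, y is the line along which they close (so a half turn about z gives the same grasp; the last joint's range is limited). The gripper opens to 88 mm and grips with 3 to 60 N. Pads are 18 mm wide; open, the fingers measure 123 mm over their backs; the gripper's body (75 mm by 187 mm) begins 45 mm behind the grasp point.
Start: joints at [1.377, 0.689, -0.195, 1.565, 0.157, 0.902, -0.215], TCP at [0.141, -0.609, 0.405] pointing down, gripper open.
Joint ranges: [-3.01, 3.01], [-0.46, 2.08], [-1.47, 1.51], [0.13, 2.56], [-1, 4.14], [0.04, 2.09], [-2.66, 2.66]. Speed limits (rad/s): [2.57, 2.57, 3.14, 3.14, 3.14, 3.14, 3.14].

## Interface

Orientations are given as a unit quaternion [x, y, z, w].
In Python, from plant import * gives the robot as it stands.
- The arm moves only by the tool play_rows, never from a script. Its argument "rows" is a list that holds one entry, the list of rows, each a list of 6 numbers: the shift along the tool's x, y, z normalised to -1 to 1, where 1 is 0.5 m, then the turn, a rotation vector about the tool's x, y, z normalised to -1 to 1, where 1 is 0.5 rad. A call has 1 to 20 rows; each row is the pose to reach, as a shift and turn from the pose commanded when the call began, along the tool's axes at that moment; what a row does not reach only later rows make up. A row lasts 1/12 s, in which the tool goes at most 41.7 mm and 7.16 degrees, less where a joint would pass 70% of its speed; a pose out of reach is approached as far as the arm can. A call with a number of a shift or a turn outside -1 to 1 is refused whole. A call with a gripper value outside its range is refused whole. "claw" is the closure, from 0 (fully open) to 1 (shut), set as the call begins (left out, the last holds). The fingers move at their own pace and stop on an object; "squeeze" is the grip in N (left out, the last holds). Time passes only in rows, so rows that repeat a pose let the fingers close. It gives the time, the measured TCP pose, the force, the opening and the grip force at its end, in the units of the state.
- get_state(): the state, without advancing time (a new reading comes with each control period).
- snapshot(name): name is "side" or "top"; returns a dict with "pixels" (400x640x3 uint8, blue, green, red), "camera_matrix" (3x3 intrinsics, pixels), "world_to_cam" (4x4, takes a point from world to camera coordinates). Camera axes: x right, y down, z forward; pixel columns grow to the right and rows downward; lengths in m; the calibration is good to about 2 mm. A picture is of the moment at which its call begins. There is no depth.
- finish_job(): hands the job in; it is judged then, once.
The state is a dict: "clock": time; "q": joint angles; "qd": joint speeds; "joint_torque": joint torques, N m; "tool_pos": TCP position; "eef_rot": TCP orientation; "contact_force": force on the tool from outside, world axes, zero at the start; "moment": the same for the moment, N m; "opening": opening from 0.0 (shut) to 1.0 (fully open); "finger_force": force on a finger pad.
Only numpy, scipy, OpenCV 4.12 (cv2) and the standard library are available. Lean on these libraries where they do the work, as an engineer would, in place of code of your own. Each camera call takes 0.05 s, during which the arm holds its last target. There are 200 camera calls.

## Task

Both paste scrapers have dried in the draining stand. Slide the steel keeper plate of the wooden storage block fully open by its post, put the wide scraper blade-down into the wide slot and the narrow scraper into the narrow slot until both are fully home, then slide the keeper fully shut so that it locks them in. Leave the weight, the thread spool and the tape roll where they are.

Things in the scene. Friction and masses are not known exactly. Their poses are not given: they have to be found in the camera images.
- wide_scraper_mid (a point): Centre of the wide scraper (loose, 130 g, upright, blade down), 180 mm long along own z (up): steel blade 64 mm wide (y) x 4 thick (x) x 70 long; neck 14 x 8 mm; wooden handle 26 wide (y) x 16 thick (x), from 3 to 90 mm above this point. Blade's lower edge 90 mm below it. Grasp across the 16 mm (x), near the handle's upper end. Unchanged by a half turn about z.
- narrow_scraper_mid (a point): Centre (half-way up) of the narrow scraper: the same as the wide one in every way except that its blade is 40 mm wide.
- stand: Grey plastic draining stand, fixed, 62 x 192 x 50 mm (x, y, z), origin under its centre. Two equal upright slots, 69 mm long (y) x 7 mm (x), are centred 45 mm either side of the origin along y; floor 8 mm above the bench, so the handle ends stand 188 mm above the bench. Which scraper stands in which slot varies.
- block: Wooden storage block, fixed, 100 x 176 x 85 mm (x, y, z), origin under its centre; x points away from the robot, give or take its yaw. Two upright slots in its top, long along y, each 7 mm wide (x), 75 mm deep, with bevelled mouths, both at x = 0: the wide one, 69 mm long, at y = +42 mm (left), the narrow one, 45 mm long, at y = -42 mm (right).
- wide_home (a point): Where the centre point of the wide scraper lies when it stands fully home on the floor of the wide slot: 100 mm above the bench, over the centre of the slot. Axes as the block's.
- narrow_home (a point): Where the centre point of the narrow scraper lies when it stands fully home on the floor of the narrow slot: 100 mm above the bench, over the centre of the slot. Axes as the block's.
- keeper (a joint): Keeper slide along the block's x: 0 fully shut, 0.040 m fully open (end stops), growing away from the robot; from 0.025 m the slots are clear. The keeper is a flat steel plate 87 to 92 mm above the bench; shut, it covers the slots, its two notches (open to the robot) round the necks of scrapers that are home. About 2 N of friction; stays where left.
- keeper_post (a point): Point to grip on the keeper's upright round steel post, 16 mm in diameter: 140 mm above the bench, 17 mm below the post's top. In the middle between the slots (block y = 0), 50 mm behind their line (block x) when shut, 90 mm when open. Moves with the keeper.
- weight: Bystander: dark press weight with a brass knob, 45 x 60 x 70 mm, loose; origin under its centre. Leave alone.
- spool: Bystander: wooden thread spool, 33 mm in diameter, 42 mm high, loose; origin under its centre. Leave alone.
- roll: Bystander: roll of brown tape lying flat, 96 mm in diameter, 24 mm high, loose; origin under its centre. Leave alone.
Mind the look-alikes: they are no part of the job. Leave any turquoise or yellow look-alike of the part that bears wide_scraper_mid alone.

How it is judged:
On the way, in this order (a step that is already met when the one before it is completed fails the run):
1. the keeper is slid open, clear of the slots (value of joint keeper above 0.03 m), for 0.2 s.
2. both scrapers stand fully home in their own slots (distance between wide_scraper_mid and wide_home below 0.008 m and angle between each of wide_scraper_mid, narrow_scraper_mid's own z axis and vertical below 0.12 rad and distance between narrow_scraper_mid and narrow_home below 0.008 m), for 0.2 s.
At the end, for the whole second after the job is handed in: The wide scraper stands blade-down in the wide slot and the narrow one in the narrow slot, each with its centre within 8 mm of its fully-home point and less than 0.12 rad from upright, and the keeper is shut to within 5 mm of its stop (all of step 2 and value of joint keeper below 0.005 m); the robot touches nothing.
It fails at once if the weight, the thread spool or the tape roll is moved by more than 30 mm (distance of any of weight, spool, roll from where it was at the start of the episode above 0.03 m).
It also fails if it takes over 72 s, if anything falls off the work surface, if the arm or the gripper's body presses on something with over 40 N, if the wrist force passes 120 N, or if a joint passes its speed limit or range.

## Working session

There is one attempt and no reset: what is moved stays moved. The work goes in short steps, Python scripts to look and compute and a tool call to move; the robot and the scene stay as the last step left them, time stands still between calls to the robot, and variables do not carry over. Pictures are saved under pics/ and viewed, at most 10 in all, crops included, and the job is handed in when it is done.

Besides the shell and the picture viewer there is one more tool, called after "Request:" as name([rows], argument=value, ...), one row to a line, values as JSON. play_rows: Moves the arm, as the interface text tells. Its arguments: {"type":"object","properties":{"rows":{"type":"array"},"claw":{"type":"number"},"squeeze":{"type":"number"}},"required":["rows"]}

```bash
mkdir -p pics; ls; python3 - <<'E'
from plant import *
import cv2
s=get_state();print(s)
for n in("side","top"):
    d=snapshot(n);cv2.imwrite(f"pics/{n}0.png",d["pixels"]);print(d["camera_matrix"],d["world_to_cam"])
E
```

```text
pics
{'clock': 0.0, 'q': array([ 1.37681007,  0.68999344, -0.19451886,  1.56633403,  0.15727693,
        0.90247206, -0.21510942]), 'qd': array([-0.00038689,  0.00100152,  0.00068129,  0.00062027,  0.00058667,
        0.00056239,  0.00170677]), 'joint_torque': array([ 3.75603095e-04, -5.27566946e+01, -1.26753263e+00, -1.53427291e+01,
       -5.28158667e-02,  6.41698076e-03,  1.86257716e-04]), 'tool_pos': array([ 0.14104457, -0.60854678,  0.40390663]), 'eef_rot': array([ 9.93517183e-01,  1.13678408e-01, -1.55785321e-04, -8.95473650e-04]), 'contact_force': array([ 0.36581484, -0.43196283,  0.59210042]), 'moment': array([-0.03507444, -0.02347467,  0.00510137]), 'finger_force': 0.0, 'opening': 0.9993375795726182}
[[505.04729566   0.         311.60304647]
 [  0.         505.04729566 198.66601674]
 [  0.           0.           1.        ]] [[ 0.98835413 -0.1499239  -0.02605639 -0.51372945]
 [-0.09748067 -0.49230308 -0.86494809 -0.00516545]
 [ 0.11684874  0.85741501 -0.50118446  1.29298672]
 [ 0.          0.          0.          1.        ]]
[[499.9313869    0.         326.17017482]
 [  0.         499.9313869  202.99670061]
 [  0.           0.           1.        ]] [[-0.03005748 -0.99945678 -0.01351624 -0.30061062]
 [-0.9888256   0.03170768 -0.1456659   0.49124472]
 [ 0.14601534  0.00898686 -0.98924151  1.08225475]
 [ 0.          0.          0.          1.        ]]
```

View pics/side0.png

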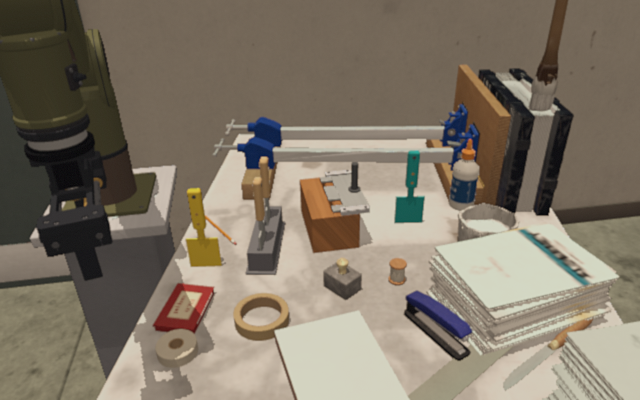

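View pics/top0.png

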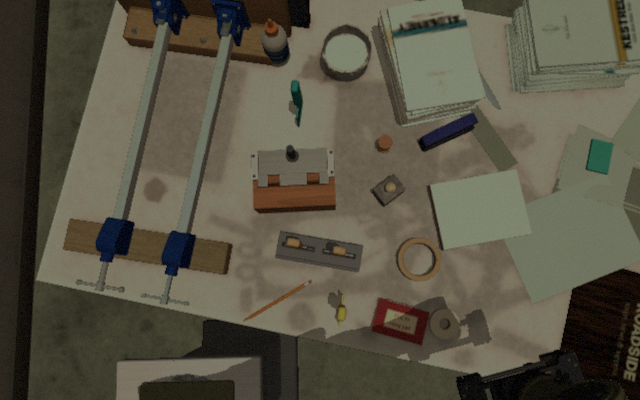

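The side view shows the block at (335,210) with its dark post at (354,178), and the grey stand at (266,240) with two wooden handles at (263,180) and (258,200). The yellow (200,230) and turquoise (410,190) look-alikes stand free of the stand. The wood-handled pair in the stand are the ones meant. Next I'll enlarge crops to confirm and to read pixels.

```bash
python3 - <<'E'
import cv2,numpy as np
a=cv2.imread("pics/top0.png")[135:280,240:380]; b=cv2.imread("pics/side0.png")[150:280,235:380]
a=cv2.convertScaleAbs(a,alpha=1.5)
cv2.imwrite("pics/c1.png",cv2.resize(a,None,fx=4,fy=4,interpolation=cv2.INTER_CUBIC)) 
cv2.imwrite("pics/c2.png",cv2.resize(b,None,fx=4,fy=4,interpolation=cv2.INTER_CUBIC))
E
```

```text
(no output)
```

View pics/c1.png

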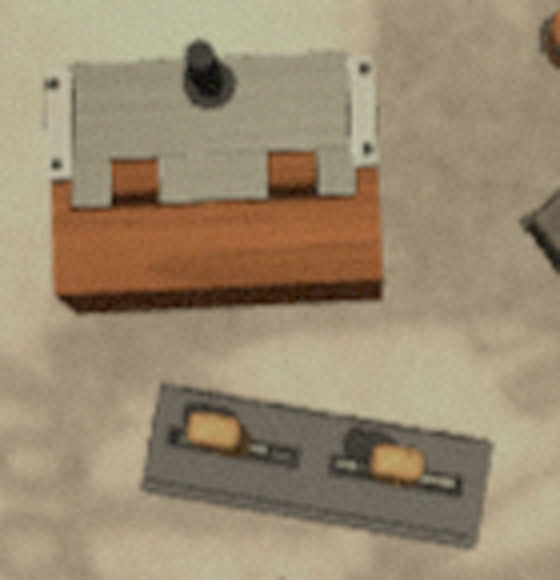

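View pics/c2.png

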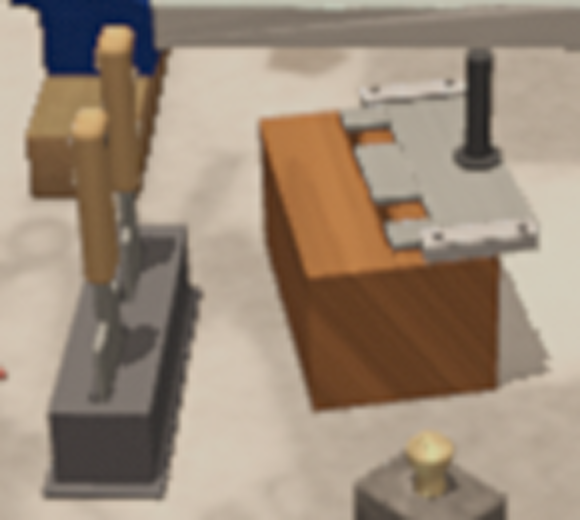

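The enlarged crop confirms it. The right-hand scraper in the stand, handle at crop (398,463), has its blade showing on both sides over nearly the whole slot, so it is the wide one. The left-hand one at (213,430) has a shorter blade and is the narrow one. The keeper is shut, with its post base at (209,85).

```bash
cat > h.py <<'E'
import numpy as np,cv2
K={'side':np.array([[505.047,0,311.603],[0,505.047,198.666],[0,0,1]]),'top':np.array([[499.931,0,326.170],[0,499.931,202.997],[0,0,1]])}
T={'side':np.array([[0.98835413,-0.1499239,-0.02605639,-0.51372945],[-0.09748067,-0.49230308,-0.86494809,-0.00516545],[0.11684874,0.85741501,-0.50118446,1.29298672]]),
'top':np.array([[-0.03005748,-0.99945678,-0.01351624,-0.30061062],[-0.9888256,0.03170768,-0.1456659,0.49124472],[0.14601534,0.00898686,-0.98924151,1.08225475]])}
def onz(cam,uv,z):
    R,t=T[cam][:,:3],T[cam][:,3]; c=-R.T@t; d=R.T@np.linalg.inv(K[cam])@[*uv,1]
    return c+d*(z-c[2])/d[2]
def tri(ut,us):
    return (lambda X:X[:3,0]/X[3,0])(cv2.triangulatePoints(K['top']@T['top'],K['side']@T['side'],np.array(ut,float).reshape(2,1),np.array(us,float).reshape(2,1)))
def proj(cam,p): q=K[cam]@(T[cam]@[*p,1]); return q[:2]/q[2]
ct=lambda x,y:(240+(x+.5)/4-.5,135+(y+.5)/4-.5)
cs=lambda x,y:(235+(x+.5)/4-.5,150+(y+.5)/4-.5)
E
python3 - <<'E'
from h import *
np.set_printoptions(precision=4,suppress=True)
for n,p,z in [("blkFL",(57,294),.085),("blkFR",(382,283),.085),("postbase",(209,85),.094),("posttop",(200,50),.157),("slotL",(234,446),.05),("slotR",(397,475),.05),("stBL",(163,385),.05),("stBR",(491,440),.05),("stFL",(147,488),.05),("hN",(214,429),.188),("hW",(398,461),.188),("notch L",(134,160),.092),("keepFL",(72,208),.092),("keepFR",(355,193),.092)]:
    print(n,onz('top',ct(*p),z))
print("side")
for n,p,z in [("blkFL",(262,121),.085),("blkFR",(313,278),.085),("posttop",(480,54),.157),("hN",(117,38),.188),("hW",(91,121),.188),("stFR",(50,413),.05),("stBR",(152,413),.05),("stBL",(186,229),.05)]:
    print(n,onz('side',cs(*p),z))
print(tri(ct(200,50),cs(480,54)),tri(ct(214,429),cs(117,38)),tri(ct(398,461),cs(91,121)))
E
```

```text
blkFL [ 0.468  -0.1619  0.085 ]
blkFR [ 0.4684 -0.3351  0.085 ]
postbase [ 0.5772 -0.2459  0.094 ]
posttop [ 0.5798 -0.2465  0.157 ]
slotL [ 0.3865 -0.2521  0.05  ]
slotR [ 0.3681 -0.3401  0.05  ]
stBL [ 0.421 -0.214  0.05 ]
stBR [ 0.3855 -0.3917  0.05  ]
stFL [ 0.3653 -0.2044  0.05  ]
hN [ 0.3863 -0.2521  0.188 ]
hW [ 0.3684 -0.339   0.188 ]
notch L [ 0.538  -0.2048  0.092 ]
keepFL [ 0.513  -0.1714  0.092 ]
keepFR [ 0.5162 -0.3222  0.092 ]
side
blkFL [ 0.4702 -0.165   0.085 ]
blkFR [ 0.4735 -0.3372  0.085 ]
posttop [ 0.5785 -0.248   0.157 ]
hN [ 0.388  -0.2545  0.188 ]
hW [ 0.3698 -0.3423  0.188 ]
stFR [ 0.3367 -0.3792  0.05  ]
stBR [ 0.3857 -0.3884  0.05  ]
stBL [ 0.419  -0.2186  0.05  ]
[ 0.5794 -0.2464  0.1563] [ 0.3873 -0.252   0.1867] [ 0.3692 -0.339   0.1862]
```

Both cameras agree to about 2 mm. The post top is at (0.579,-0.247), the narrow handle at (0.387,-0.252) and the wide one at (0.369,-0.339). Stand yaw is about -0.206 and block yaw about +0.015. First I'll go above the post.

```bash
cat >> h.py <<'E'
from scipy.spatial.transform import Rotation as Rn
def go(p,yaw):
    "normalised shift/turn from the present pose to TCP p, tool down, tool x at yaw"
    from plant import get_state
    s=get_state(); R=Rn.from_quat(s['eef_rot']); 
    G=Rn.from_euler('z',yaw)*Rn.from_euler('x',np.pi)
    print(np.round(R.inv().apply(np.array(p)-s['tool_pos'])/.5,4),np.round((R.inv()*G).as_rotvec()/.5,4),'F',np.round(s['contact_force'],1),'t',round(s['clock'],2),s['tool_pos'].round(4))
E
python3 -c "
from h import *
go([.579,-.247,.40],.015)"; python3 -c "import plant;print([n for n in dir(plant) if n[0]!='_'])"; python3 -c "from plant import *;print(nose_length)"
```

```text
[ 1.0166 -0.5066  0.0087] [-0.0031  0.0006  0.4258] F [ 0.9 -0.2 -0.4] t 0.1 [ 0.1411 -0.6086  0.404 ]
['Unreachable', 'finish_job', 'get_state', 'nose_length', 'snapshot']
0.166
```

Request:
play_rows([
  [[0.07,-0.035,0,0,0,0.03],[0.14,-0.07,0,0,0,0.06],[0.21,-0.105,0,0,0,0.1],[0.28,-0.14,0,0,0,0.14],[0.35,-0.175,0,0,0,0.18],[0.42,-0.21,0,0,0,0.22],[0.49,-0.245,0,0,0,0.26],[0.56,-0.28,0,0,0,0.3],[0.63,-0.315,0,0,0,0.34],[0.7,-0.35,0,0,0,0.38],[0.77,-0.385,0.005,0,0,0.42],[0.84,-0.42,0.008,0,0,0.426],[0.91,-0.455,0.008,0,0,0.426],[0.98,-0.49,0.008,0,0,0.426],[1,-0.506,0.008,0,0,0.426],[1,-0.506,0.008,0,0,0.426]],
], claw=0)

```text
clock: 1.43
tool_pos: [0.5741, -0.2445, 0.4001]
eef_rot: [1.0, 0.011, 0.001, -0.002]
contact_force: [0.4, -0.5, -0.5]
opening: 0.998
finger_force: 0.0
```

```bash
python3 -c "
from h import *
go([.579,-.247,.297],.015)"
```

```text
[0.0095 0.006  0.2061] [-0.0069 -0.0031  0.016 ] F [ 0.4 -0.5 -0.5] t 1.43 [ 0.5741 -0.2445  0.4001]
```

Request:
play_rows([
  [[0.01,0.005,0,0,0,0.015],[0.01,0.005,0.05,0,0,0.015],[0.01,0.005,0.1,0,0,0.015],[0.01,0.005,0.15,0,0,0.015],[0.01,0.005,0.19,0,0,0.015],[0.01,0.005,0.206,0,0,0.015],[0.01,0.005,0.206,0,0,0.015]],
])

```text
clock: 2.02
tool_pos: [0.5743, -0.2538, 0.2958]
eef_rot: [1.0, 0.002, -0.002, -0.0]
contact_force: [-0.1, -0.5, 0.5]
opening: 1.001
finger_force: 0.0
```

Request:
play_rows([
  [[0,0,0,0,0,0],[0,0,0,0,0,0],[0,0,0,0,0,0],[0,0,0,0,0,0],[0,0,0,0,0,0],[0,0,0,0,0,0],[0,0,0,0,0,0],[0,0,0,0,0,0]],
], claw=1, squeeze=20)

```text
clock: 2.68
tool_pos: [0.5762, -0.2518, 0.2979]
eef_rot: [1.0, 0.004, 0.0, 0.0]
contact_force: [-0.7, 0.5, 0.7]
opening: 0.419
finger_force: 0.0
```

Request:
play_rows([
  [[0,0,0,0,0,0],[0,0,0,0,0,0],[0,0,0,0,0,0],[0,0,0,0,0,0],[0,0,0,0,0,0],[0,0,0,0,0,0]],
])

```text
clock: 3.18
tool_pos: [0.5764, -0.2479, 0.2976]
eef_rot: [1.0, 0.005, -0.001, -0.003]
contact_force: [-1.0, 8.5, 4.0]
opening: 0.176
finger_force: 20.0
```

```bash
python3 -c "
from h import *
for i in range(3): snapshot=__import__('plant').snapshot('top'); go([.579,-.247,.297],.015)"
```

```text
[ 0.0051 -0.0017  0.0011] [-0.0131  0.0032 -0.009 ] F [0.1 8.  4. ] t 3.23 [ 0.5764 -0.2479  0.2976]
[ 0.0051 -0.0017  0.0011] [-0.0131  0.0032 -0.0088] F [-1.2  8.9  3.6] t 3.28 [ 0.5765 -0.2479  0.2976]
[ 0.0051 -0.0017  0.0011] [-0.0131  0.0032 -0.0089] F [-1.   9.   3.6] t 3.33 [ 0.5764 -0.2479  0.2976]
```

Request:
play_rows([
  [[0.01,-0.005,0,0,0,0],[0.02,-0.008,0,0,0,0],[0.03,-0.008,0,0,0,0],[0.04,-0.008,0,0,0,0],[0.05,-0.008,0,0,0,0],[0.06,-0.008,0,0,0,0],[0.07,-0.008,0,0,0,0],[0.075,-0.008,0,0,0,0],[0.08,-0.008,0,0,0,0],[0.085,-0.008,0,0,0,0],[0.09,-0.008,0,0,0,0],[0.09,-0.008,0,0,0,0],[0.09,-0.008,0,0,0,0]],
])

```text
clock: 4.42
tool_pos: [0.6143, -0.247, 0.2965]
eef_rot: [1.0, 0.003, -0.012, -0.002]
contact_force: [-22.1, 7.1, 17.4]
opening: 0.176
finger_force: 20.0
```

Request:
play_rows([
  [[0,0,0,0,0,0],[0,0,0,0,0,0],[0,0,0,0,0,0],[0,0,0,0,0,0],[0,0,0,0,0,0],[0,0,0,0,0,0]],
], claw=0.5)

```text
clock: 4.92
tool_pos: [0.6215, -0.2478, 0.2977]
eef_rot: [1.0, 0.004, 0.0, 0.0]
contact_force: [0.4, 1.4, -0.2]
opening: 0.498
finger_force: 0.0
```

Request:
play_rows([
  [[0,0,-0.06,0,0,0],[0,0,-0.12,0,0,0],[0,0,-0.18,0,0,0],[-0.05,0,-0.2,0,0,-0.2],[-0.1,0,-0.2,0,0,-0.45],[-0.15,0,-0.2,0,0,-0.7],[-0.2,0,-0.2,0,0,-0.95],[-0.25,0,-0.2,0,0,-1],[-0.3,0,-0.2,0,0,-1],[-0.3,0,-0.2,0,0,-1]],
], claw=0)

```text
clock: 5.75
tool_pos: [0.4663, -0.2497, 0.3976]
eef_rot: [0.968, 0.249, -0.003, -0.001]
contact_force: [-0.6, 0.0, -0.3]
opening: 0.999
finger_force: 0.0
```

```bash
python3 - <<'E'
from h import *
import plant
a=plant.snapshot('top')['pixels'];cv2.imwrite('pics/top1.png',a)
a=cv2.convertScaleAbs(a[135:280,240:380],alpha=1.5);cv2.imwrite("pics/c3.png",cv2.resize(a,None,fx=4,fy=4,interpolation=cv2.INTER_CUBIC))
go([.387,-.252,.40],-.206+np.pi/2)
E
```

```text
[-0.1459 -0.0748 -0.0038] [-0.0026  0.0035 -1.7201] F [-0.1  0.6 -0.3] t 5.8 [ 0.469  -0.2495  0.3979]
```

View pics/c3.png

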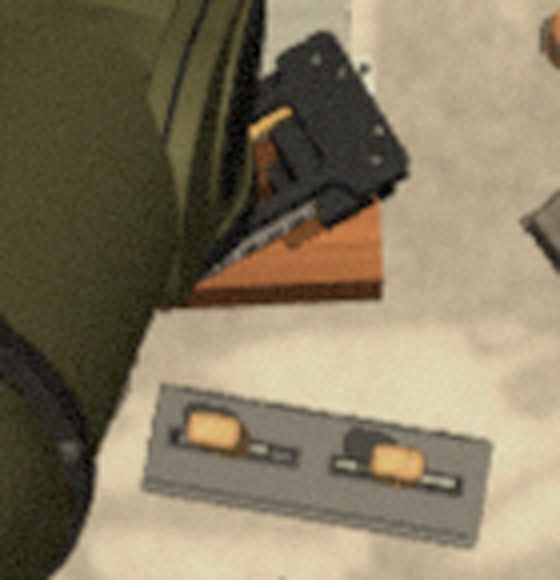

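The arm hides the block. I'll continue to above the narrow scraper and look from there.

Request:
play_rows([
  [[-0.03,-0.015,0,0,0,-0.2],[-0.06,-0.03,0,0,0,-0.4],[-0.09,-0.045,0,0,0,-0.6],[-0.12,-0.06,0,0,0,-0.8],[-0.146,-0.075,0,0,0,-1],[-0.146,-0.075,0,0,0,-1],[-0.146,-0.075,0,0,0,-1]],
])

```text
clock: 6.38
tool_pos: [0.39, -0.2517, 0.398]
eef_rot: [0.877, 0.481, 0.001, 0.001]
contact_force: [0.0, -0.4, -0.6]
opening: 0.998
finger_force: 0.0
```

Request:
play_rows([
  [[0,0,0,0,0,-0.24],[0,0,0,0,0,-0.48],[0,0,0,0,0,-0.72],[0,0,0,0,0,-0.72],[0,0,0,0,0,-0.72]],
])

```text
clock: 6.8
tool_pos: [0.3905, -0.2514, 0.3978]
eef_rot: [0.777, 0.63, 0.001, 0.001]
contact_force: [-0.8, -0.3, -0.1]
opening: 0.998
finger_force: 0.0
```

```bash
python3 - <<'E'
from h import *
import plant
a=plant.snapshot('top')['pixels'];b=plant.snapshot('side')['pixels']
f=lambda i:cv2.resize(i,None,fx=4,fy=4,interpolation=cv2.INTER_CUBIC)
cv2.imwrite("pics/c4.png",np.hstack([f(cv2.convertScaleAbs(a[135:270,245:340],alpha=1.5)),f(b[150:285,280:380])]))
go([.387,-.252,.323],-.206+np.pi/2)
E
```

```text
[-0.0026 -0.0057  0.1495] [ 0.0021 -0.0003 -0.0014] F [-0.2 -0.7 -0.1] t 6.9 [ 0.39   -0.2513  0.3978]
```

View pics/c4.png

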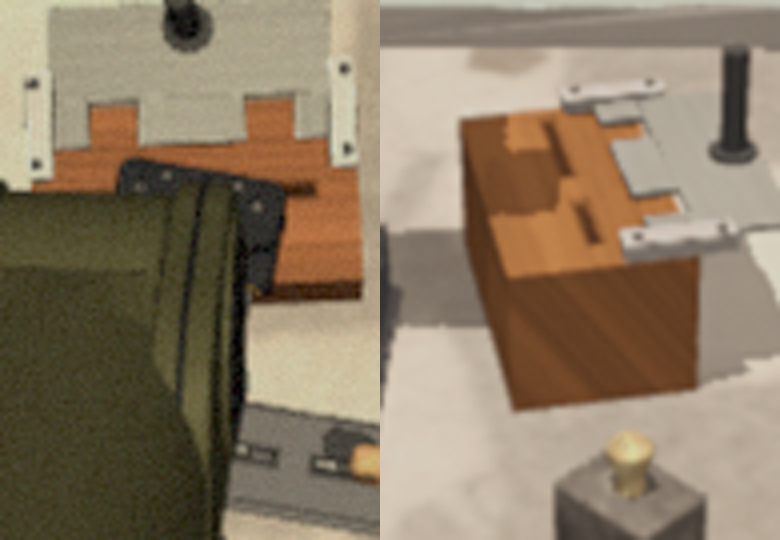

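The keeper is open and the side view shows both slots: the wide one from (547,123) to (568,177) and the narrow one from (578,203) to (599,243). The narrow slot's right end also shows in the top view at (315,188).

```bash
python3 - <<'E'
from h import *
f=lambda x,y:(280+(x-380+.5)/4-.5,150+(y+.5)/4-.5)
g=lambda x,y:(245+(x+.5)/4-.5,135+(y+.5)/4-.5)
for n,p in [('wF',(547,122)),('wN',(571,178)),('nF',(577,203)),('nN',(600,244)),('FL',(462,120)),('FR',(505,278)),('BR',(697,258))]: print(n,onz('side',f(*p),.085).round(4))
for n,p in [('n end top',(316,188)),('FRtop',(361,281))]: print(n,onz('top',g(*p),.085).round(4))
print('post',onz('side',f(736,50),.157).round(4))
E
```

```text
wF [ 0.5181 -0.1759  0.085 ]
wN [ 0.5201 -0.2427  0.085 ]
nF [ 0.5184 -0.2699  0.085 ]
nN [ 0.5226 -0.3135  0.085 ]
FL [ 0.4704 -0.1638  0.085 ]
FR [ 0.4695 -0.3365  0.085 ]
BR [ 0.5684 -0.3363  0.085 ]
n end top [ 0.5206 -0.3121  0.085 ]
FRtop [ 0.4695 -0.3346  0.085 ]
post [ 0.6085 -0.2493  0.157 ]
```

Request:
play_rows([
  [[-0.002,-0.006,0,0,0,0],[-0.002,-0.006,0.04,0,0,0],[-0.002,-0.006,0.08,0,0,0],[-0.002,-0.006,0.12,0,0,0],[-0.002,-0.006,0.15,0,0,0],[-0.002,-0.006,0.15,0,0,0],[-0.002,-0.006,0.15,0,0,0]],
])

```text
clock: 7.48
tool_pos: [0.3859, -0.2516, 0.3225]
eef_rot: [0.775, 0.631, -0.0, -0.001]
contact_force: [-1.0, -0.3, -0.1]
opening: 0.997
finger_force: 0.0
```

Request:
play_rows([
  [[0,0,0,0,0,0],[0,0,0,0,0,0],[0,0,0,0,0,0],[0,0,0,0,0,0],[0,0,0,0,0,0],[0,0,0,0,0,0],[0,0,0,0,0,0],[0,0,0,0,0,0],[0,0,0,0,0,0],[0,0,0,0,0,0],[0,0,0,0,0,0],[0,0,0,0,0,0],[0,0,0,0,0,0],[0,0,0,0,0,0]],
], claw=1, squeeze=25)

```text
clock: 8.65
tool_pos: [0.386, -0.2517, 0.3227]
eef_rot: [0.775, 0.632, 0.0, 0.0]
contact_force: [-0.7, 0.0, 0.1]
opening: 0.18
finger_force: 25.0
```

```bash
python3 -c "
from h import *
go([.387,-.252,.323],-.206+np.pi/2)"
```

```text
[-0.0001  0.0021 -0.0006] [0.0002 0.     0.0051] F [-0.7  0.   0.1] t 8.65 [ 0.386  -0.2517  0.3227]
```

Slots lie at x≈0.520, with the narrow centre at (0.5205,-0.2905) and the wide centre at (0.5195,-0.207). The narrow scraper is gripped (16 mm opening), so I'll lift it.

Request:
play_rows([
  [[0,0,-0.03,0,0,0],[0,0,-0.06,0,0,0],[0,0,-0.09,0,0,0],[0,0,-0.13,0,0,0],[0,0,-0.17,0,0,0],[0,0,-0.21,0,0,0],[0,0,-0.25,0,0,0],[0,0,-0.26,0,0,0],[0,0,-0.26,0,0,-0.1],[0,0,-0.26,0,0,-0.25],[0,0,-0.26,0,0,-0.43],[0,0,-0.26,0,0,-0.43]],
])

```text
clock: 9.65
tool_pos: [0.3855, -0.2517, 0.4518]
eef_rot: [0.702, 0.712, -0.0, -0.001]
contact_force: [0.4, 0.5, -1.0]
opening: 0.175
finger_force: 25.0
```

```bash
python3 -c "
from h import *
go([.5205,-.2905,.453],.012+np.pi/2)"
```

```text
[-0.0812  0.2689 -0.0028] [-0.0028 -0.0017  0.0035] F [ 0.4  0.5 -1. ] t 9.65 [ 0.3855 -0.2517  0.4518]
```

Request:
play_rows([
  [[-0.01,0.03,0,0,0,0],[-0.025,0.08,0,0,0,0],[-0.04,0.13,0,0,0,0],[-0.055,0.18,0,0,0,0],[-0.07,0.23,0,0,0,0],[-0.08,0.26,0,0,0,0],[-0.081,0.269,0,0,0,0],[-0.081,0.269,0,0,0,0],[-0.081,0.269,0.03,0,0,0],[-0.081,0.269,0.06,0,0,0],[-0.081,0.269,0.07,0,0,0],[-0.081,0.269,0.07,0,0,0]],
])

```text
clock: 10.65
tool_pos: [0.5193, -0.2905, 0.4163]
eef_rot: [0.703, 0.711, -0.001, -0.002]
contact_force: [0.4, -0.6, -1.0]
opening: 0.178
finger_force: 25.0
```

```bash
python3 - <<'E'
from h import *
import plant
a=plant.snapshot('top')['pixels'];b=plant.snapshot('side')['pixels']
f=lambda i:cv2.resize(i,None,fx=4,fy=4,interpolation=cv2.INTER_CUBIC)
cv2.imwrite("pics/c5.png",f(b[120:260,280:380]))
go([.5205,-.2905,.413],.012+np.pi/2)
E
```

```text
[0.0002 0.0001 0.0103] [-0.0006  0.0003 -0.0019] F [-0.7 -1.1 -1.7] t 10.75 [ 0.5204 -0.2906  0.4181]
```

View pics/c5.png

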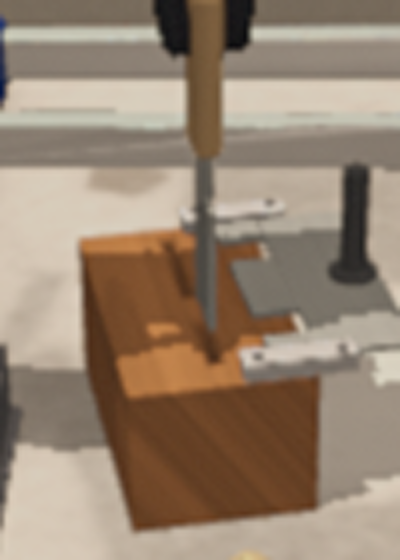

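The blade hangs over the narrow slot. Its near lower corner is at crop (211,330) and the slot's near end at (219,362). I'll check the numbers.

```bash
python3 - <<'E'
from h import *
f=lambda x,y:(280+(x+.5)/4-.5,120+(y+.5)/4-.5)
print(onz('side',f(211,330),.103), onz('side',f(219,363),.085))
b=onz('side',f(211,330),.103)
E
```

```text
[ 0.51885107 -0.30862669  0.103     ] [ 0.5222452 -0.3123865  0.085    ]
```

Request:
play_rows([
  [[-0.002,0.002,0.01,0,0,0],[-0.002,0.002,0.02,0,0,0],[-0.002,0.002,0.03,0,0,0],[-0.002,0.002,0.04,0,0,0],[-0.002,0.002,0.05,0,0,0],[-0.002,0.002,0.06,0,0,0],[-0.002,0.002,0.07,0,0,0],[-0.002,0.002,0.08,0,0,0]],
])

```text
clock: 11.42
tool_pos: [0.5219, -0.2916, 0.3771]
eef_rot: [0.703, 0.711, -0.0, -0.0]
contact_force: [-0.3, -0.7, -1.1]
opening: 0.178
finger_force: 25.0
```

Request:
play_rows([
  [[0,0,0.02,0,0,0],[0,0,0.04,0,0,0],[0,0,0.06,0,0,0],[0,0,0.08,0,0,0],[0,0,0.09,0,0,0],[0,0,0.1,0,0,0],[0,0,0.104,0,0,0],[0,0,0.108,0,0,0],[0,0,0.108,0,0,0]],
])

```text
clock: 12.17
tool_pos: [0.5236, -0.2921, 0.3287]
eef_rot: [0.703, 0.711, 0.001, 0.004]
contact_force: [-5.1, 0.5, 30.3]
opening: 0.181
finger_force: 25.1
```

Request:
play_rows([
  [[0,0,-0.008,0,0,0],[0,0,-0.008,0,0,0],[0,0,-0.008,0,0,0],[0,0,-0.008,0,0,0],[0,0,-0.008,0,0,0],[0,0,-0.008,0,0,0],[0,0,-0.008,0,0,0],[0,0,-0.008,0,0,0],[0,0,-0.008,0,0,0],[0,0,-0.008,0,0,0]],
], claw=0.2)

```text
clock: 13.0
tool_pos: [0.5219, -0.2917, 0.3276]
eef_rot: [0.703, 0.711, -0.0, -0.0]
contact_force: [-0.8, 0.2, 0.2]
opening: 0.803
finger_force: 0.0
```

```bash
python3 - <<'E'
from h import *
import plant
b=plant.snapshot('side')['pixels']
f=lambda i:cv2.resize(i,None,fx=4,fy=4,interpolation=cv2.INTER_CUBIC)
cv2.imwrite("pics/c6.png",f(b[120:260,280:380]))
go([.5205,-.2905,.45],.012+np.pi/2)
E
```

```text
[ 0.0023 -0.0028 -0.2446] [-0.      0.0001 -0.0011] F [ 0.2 -0.6 -1. ] t 13.05 [ 0.5219 -0.2917  0.3277]
```

View pics/c6.png

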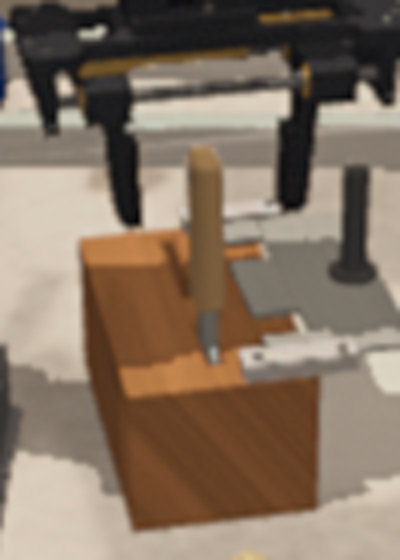

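```bash
python3 - <<'E'
from h import *
u=lambda p:np.round((proj('side',p)-[280,120]+.5)*4-.5,1)
for dz in (0,.005,.01): print(dz,[u((.521,-.2905,z+dz)) for z in (.19,.103,.08)],u((.513,-.3035,.19+dz)),u((.529,-.3035,.103+dz)), u((.513,-.3035,.103+dz)))
E
```

```text
0 [array([207.6, 161.5]), array([208.6, 312.3]), array([208.9, 350.1])] [196.5 174.2] [228.5 323.1] [198.  326.2]
0.005 [array([207.5, 152.5]), array([208.6, 303.9]), array([208.8, 341.9])] [196.4 165.1] [228.5 314.7] [197.9 317.8]
0.01 [array([207.4, 143.4]), array([208.5, 295.6]), array([208.8, 333.7])] [196.3 155.9] [228.5 306.3] [197.8 309.3]
```

The narrow scraper stands in its slot, but the handle bottom at (207,308) shows it about 6–8 mm short of home. I'll raise the gripper, close the fingers and press on the handle top.

Request:
play_rows([
  [[0,0,-0.05,0,0,0],[0,0,-0.1,0,0,0],[0,0,-0.14,0,0,0],[0,-0.003,-0.14,0,0,0],[0,-0.003,-0.14,0,0,0],[0,-0.003,-0.14,0,0,0],[0,-0.003,-0.14,0,0,0],[0,-0.003,-0.14,0,0,0],[0,-0.003,-0.14,0,0,0],[0,-0.003,-0.14,0,0,0],[0,-0.003,-0.14,0,0,0],[0,-0.003,-0.14,0,0,0],[0,-0.003,-0.14,0,0,0],[0,-0.003,-0.14,0,0,0]],
], claw=0.2)

```text
clock: 14.22
tool_pos: [0.5204, -0.2917, 0.3977]
eef_rot: [0.703, 0.711, -0.0, 0.0]
contact_force: [-0.2, -1.0, 0.5]
opening: 0.799
finger_force: 0.0
```

Request:
play_rows([
  [[0,0,0,0,0,0],[0,0,0,0,0,0],[0,0,0,0,0,0],[0,0,0,0,0,0],[0,0,0,0,0,0],[0,0,0,0,0,0],[0,0,0,0,0,0],[0,0,0,0,0,0],[0,0,0,0,0,0],[0,0,0,0,0,0],[0,0,0,0,0,0],[0,0,0,0,0,0]],
], claw=1, squeeze=10)

```text
clock: 15.22
tool_pos: [0.5204, -0.2917, 0.3978]
eef_rot: [0.703, 0.711, -0.0, 0.0]
contact_force: [0.3, 0.0, -0.0]
opening: 0.006
finger_force: 0.0
```

```bash
python3 - <<'E'
from h import *
go([.5205,-.2905,.356],.012+np.pi/2)
E
```

```text
[0.0023 0.0002 0.0835] [ 0.0001  0.0002 -0.0009] F [ 0.3  0.  -0. ] t 15.22 [ 0.5204 -0.2917  0.3978]
```

Request:
play_rows([
  [[0,0,0.02,0,0,0],[0,0,0.04,0,0,0],[0,0,0.055,0,0,0],[0,0,0.06,0,0,0],[0,0,0.065,0,0,0],[0,0,0.07,0,0,0],[0,0,0.074,0,0,0],[0,0,0.074,0,0,0]],
])

```text
clock: 15.88
tool_pos: [0.5214, -0.2915, 0.3621]
eef_rot: [0.703, 0.711, 0.001, 0.002]
contact_force: [-0.8, 0.0, 6.3]
opening: 0.007
finger_force: 3.1
```

Request:
play_rows([
  [[0,0,0.004,0,0,0],[0,0,0.007,0,0,0],[0,0,0.01,0,0,0],[0,0,0.01,0,0,0],[0,0,0.01,0,0,0]],
])

```text
clock: 16.3
tool_pos: [0.5211, -0.2917, 0.357]
eef_rot: [0.703, 0.711, 0.001, 0.001]
contact_force: [-0.7, -0.2, 7.1]
opening: 0.007
finger_force: 3.8
```

Moving down under about 7 N; continue.

Request:
play_rows([
  [[0,0,0.003,0,0,0],[0,0,0.006,0,0,0],[0,0,0.01,0,0,0],[0,0,0.01,0,0,0],[0,0,0.01,0,0,0]],
])

```text
clock: 16.72
tool_pos: [0.5211, -0.2914, 0.3564]
eef_rot: [0.703, 0.711, 0.0, 0.003]
contact_force: [-9.5, 2.7, 38.2]
opening: 0.004
finger_force: 18.7
```

It hit a firm stop with the top at about 0.190, so the narrow scraper is home. Next is the wide one.

Request:
play_rows([
  [[0,0,-0.04,0,0,0],[0,0,-0.08,0,0,0],[0,0,-0.12,0,0,0],[0,-0.05,-0.13,0,0,0.1],[0,-0.1,-0.13,0,0,0.2],[-0.03,-0.16,-0.13,0,0,0.3],[-0.06,-0.22,-0.13,0,0,0.43],[-0.09,-0.28,-0.13,0,0,0.43],[-0.095,-0.3,-0.13,0,0,0.43],[-0.095,-0.3,-0.13,0,0,0.43],[-0.095,-0.3,-0.13,0,0,0.43],[-0.095,-0.3,-0.13,0,0,0.43],[-0.095,-0.3,-0.13,0,0,0.43],[-0.095,-0.3,-0.13,0,0,0.43]],
], claw=0)

```text
clock: 17.88
tool_pos: [0.3724, -0.34, 0.4157]
eef_rot: [0.774, 0.633, 0.001, 0.0]
contact_force: [-0.8, -0.9, -0.4]
opening: 0.992
finger_force: 0.0
```

```bash
python3 - <<'E'
from h import *
go([.3685,-.3395,.321],-.206+np.pi/2)
E
```

```text
[-0.0006 -0.0081  0.1895] [ 0.0021 -0.0012  0.0103] F [-0.8 -0.9 -0.4] t 17.88 [ 0.3724 -0.34    0.4157]
```

Request:
play_rows([
  [[0,-0.008,0.03,0,0,0.01],[0,-0.008,0.07,0,0,0.01],[0,-0.008,0.11,0,0,0.01],[0,-0.008,0.15,0,0,0.01],[0,-0.008,0.18,0,0,0.01],[0,-0.008,0.19,0,0,0.01],[0,-0.008,0.19,0,0,0.01]],
])

```text
clock: 18.47
tool_pos: [0.3675, -0.3395, 0.3197]
eef_rot: [0.776, 0.63, -0.0, -0.001]
contact_force: [-0.4, -0.0, 0.3]
opening: 0.999
finger_force: 0.0
```

Request:
play_rows([
  [[0,0,0,0,0,0],[0,0,0,0,0,0],[0,0,0,0,0,0],[0,0,0,0,0,0],[0,0,0,0,0,0],[0,0,0,0,0,0],[0,0,0,0,0,0],[0,0,0,0,0,0],[0,0,0,0,0,0],[0,0,0,0,0,0],[0,0,0,0,0,0],[0,0,0,0,0,0],[0,0,0,0,0,0],[0,0,0,0,0,0]],
], claw=1, squeeze=40)

```text
clock: 19.63
tool_pos: [0.3671, -0.3401, 0.3207]
eef_rot: [0.777, 0.63, 0.0, 0.0]
contact_force: [0.8, -0.1, -0.5]
opening: 0.174
finger_force: 40.0
```

Request:
play_rows([
  [[0,0,-0.02,0,0,0],[0,0,-0.05,0,0,0],[0,0,-0.08,0,0,0],[0,0,-0.12,0,0,0],[0,0,-0.16,0,0,0],[0,0,-0.2,0,0,0],[0,0,-0.24,0,0,0],[0,0,-0.26,0,0,0],[0,0,-0.26,0,0,-0.1],[0,0,-0.26,0,0,-0.25],[0,0,-0.26,0,0,-0.43],[0,0,-0.26,0,0,-0.43],[0,0,-0.26,0,0,-0.43]],
])

```text
clock: 20.72
tool_pos: [0.3668, -0.3401, 0.4505]
eef_rot: [0.706, 0.709, 0.0, -0.0]
contact_force: [-1.0, -0.2, -0.6]
opening: 0.18
finger_force: 40.0
```

```bash
python3 - <<'E'
from h import *
go([.5195,-.207,.451],.012+np.pi/2)
E
```

```text
[ 0.2649  0.3065 -0.001 ] [-0.0009 -0.001  -0.0159] F [-1.  -0.2 -0.6] t 20.72 [ 0.3668 -0.3401  0.4505]
```

Request:
play_rows([
  [[0.04,0,0,0,0,-0.016],[0.1,0,0,0,0,-0.016],[0.17,0,0,0,0,-0.016],[0.23,0.01,0,0,0,-0.016],[0.26,0.05,0,0,0,-0.016],[0.265,0.1,0,0,0,-0.016],[0.265,0.16,0,0,0,-0.016],[0.265,0.22,0,0,0,-0.016],[0.265,0.27,0,0,0,-0.016],[0.265,0.3,0,0,0,-0.016],[0.265,0.307,0,0,0,-0.016],[0.265,0.307,0.03,0,0,-0.016],[0.265,0.307,0.06,0,0,-0.016],[0.265,0.307,0.07,0,0,-0.016],[0.265,0.307,0.07,0,0,-0.016]],
])

```text
clock: 21.97
tool_pos: [0.5184, -0.2068, 0.4144]
eef_rot: [0.702, 0.712, -0.001, -0.002]
contact_force: [0.1, 0.6, -2.1]
opening: 0.177
finger_force: 40.0
```

```bash
python3 - <<'E'
from h import *
import plant
b=plant.snapshot('side')['pixels']
f=lambda i:cv2.resize(i,None,fx=4,fy=4,interpolation=cv2.INTER_CUBIC)
cv2.imwrite("pics/c7.png",f(b[120:260,280:380]))
go([.5205,-.207,.416],.012+np.pi/2)
E
```

```text
[-0.0005  0.0031 -0.0011] [-0.0038 -0.0002  0.0031] F [ 0.4 -0.1 -1.9] t 22.02 [ 0.5189 -0.2068  0.4154]
```

View pics/c7.png

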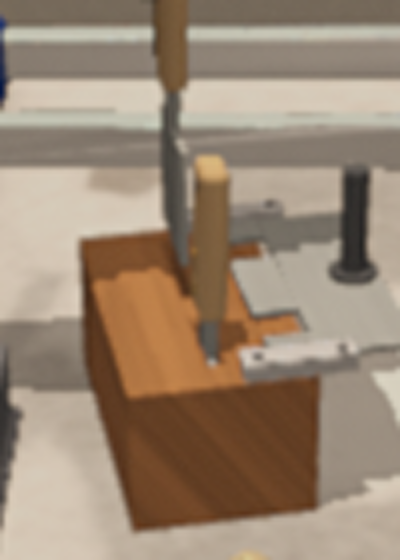

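The narrow scraper now matches home, with its handle top at (211,163). The wide blade's near lower corner is at about (184,263), behind the narrow handle.

```bash
python3 - <<'E'
from h import *
f=lambda x,y:(280+(x+.5)/4-.5,120+(y+.5)/4-.5)
print(onz('side',f(184,263),.103))
u=lambda p:np.round((proj('side',p)-[280,120]+.5)*4-.5,1)
print(u((.5195,-.239,.103)),u((.5185,-.175,.103)))
E
```

```text
[ 0.51773316 -0.23515999  0.103     ]
[188.4 266. ] [167.  213.3]
```

Request:
play_rows([
  [[-0.004,0.004,0,0,0,0],[-0.004,0.004,0.01,0,0,0],[-0.004,0.004,0.02,0,0,0],[-0.004,0.004,0.03,0,0,0],[-0.004,0.004,0.04,0,0,0],[-0.004,0.004,0.05,0,0,0],[-0.004,0.004,0.06,0,0,0],[-0.004,0.004,0.07,0,0,0],[-0.004,0.004,0.08,0,0,0]],
])

```text
clock: 22.77
tool_pos: [0.53, -0.208, 0.3897]
eef_rot: [0.702, 0.712, 0.008, 0.015]
contact_force: [-2.7, 0.5, 81.8]
opening: 0.209
finger_force: 45.2
```

Request:
play_rows([
  [[0,0,-0.04,0,0,0],[0,0,-0.07,0,0,0],[0,0,-0.08,0,0,0],[0,0,-0.08,0,0,0],[0,0,-0.08,0,0,0]],
])

```text
clock: 23.18
tool_pos: [0.5214, -0.2087, 0.4148]
eef_rot: [0.702, 0.712, -0.0, -0.001]
contact_force: [-1.2, 0.9, -1.7]
opening: 0.18
finger_force: 40.0
```

```bash
python3 - <<'E'
from h import *
import plant
b=plant.snapshot('side')['pixels'];a=plant.snapshot('top')['pixels']
f=lambda i:cv2.resize(i,None,fx=5,fy=5,interpolation=cv2.INTER_CUBIC)
cv2.imwrite("pics/c8.png",np.hstack([f(b[130:240,295:375]),f(cv2.convertScaleAbs(a[130:240,250:325],alpha=1.5))]))
go([.5205,-.207,.416],.012+np.pi/2)
E
```

```text
[ 0.0033 -0.0015 -0.0035] [-0.0052 -0.0016  0.0051] F [-0.4  1.2 -1.6] t 23.28 [ 0.5213 -0.2086  0.4142]
```

View pics/c8.png

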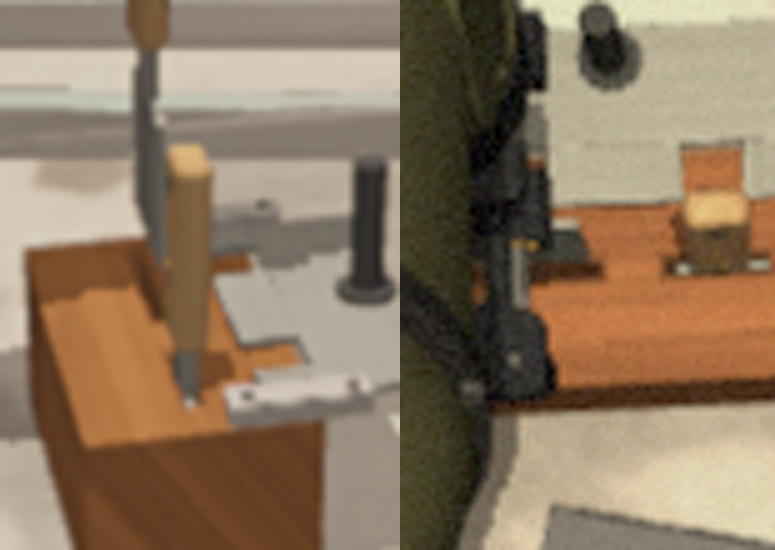

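The top crop shows the wide blade's right end, with its lower corner near (592,262) and upper corner (578,222), beside the slot's right end at (604,270). The side crop shows its near upper corner at (165,118). I'll compute from these.

```bash
python3 - <<'E'
from h import *
np.set_printoptions(precision=4,suppress=True)
s=lambda x,y:(295+(x+.5)/5-.5,130+(y+.5)/5-.5)
t=lambda x,y:(250+(x-400+.5)/5-.5,130+(y+.5)/5-.5)
print('blade lower right, top cam',onz('top',t(592,262),.1015), 'slot end',onz('top',t(604,270),.085))
print('upper corner tri',tri(t(578,223),s(165,118)))
print('upper',onz('top',t(578,223),.1715),onz('side',s(165,118),.1715))
print('narrow slot ends top',onz('top',t(663,267),.085),onz('top',t(772,262),.085),'narrow handle top',onz('top',t(716,205),.19))
E
```

```text
blade lower right, top cam [ 0.5191 -0.2371  0.1015] slot end [ 0.5186 -0.2408  0.085 ]
upper corner tri [ 0.5208 -0.2388  0.181 ]
upper [ 0.5214 -0.2379  0.1715] [ 0.5259 -0.2182  0.1715]
narrow slot ends top [ 0.5191 -0.2661  0.085 ] [ 0.5197 -0.3129  0.085 ] narrow handle top [ 0.5228 -0.2932  0.19  ]
```

```bash
python3 - <<'E'
from h import *
np.set_printoptions(precision=4,suppress=True)
s=lambda x,y:(295+(x+.5)/5-.5,130+(y+.5)/5-.5)
us=lambda p:np.round((proj('side',p)-[295,130]+.5)*5-.5,1)
t=lambda x,y:(250+(x-400+.5)/5-.5,130+(y+.5)/5-.5)
print('lower right top cam',onz('top',t(592,262),.110))
for z in (.1015,.110): print(z,'far low pred',us((.519,-.1745,z)),'near low',us((.519,-.2385,z)),'near up',us((.521,-.2385,z+.07)),'far up',us((.521,-.1745,z+.07)),'handle bottom',us((.521,-.2065,z+.093)))
# dark/grey contrast scans in the side picture (c8 left half)
c=cv2.cvtColor(cv2.imread('pics/c8.png'),cv2.COLOR_BGR2HSV)
for y in (80,110,140,170,200,215,230,245,255): print(y,[(int(c[y,x,1]),int(c[y,x,2])) for x in range(120,180,5)])
E
```

```text
lower right top cam [ 0.5174 -0.2379  0.11  ]
0.1015 far low pred [134.8 219.1] near low [159.4 285.2] near up [162.2 139. ] far up [136.7  78. ] handle bottom [148.4  58.7]
0.11 far low pred [134.5 202.5] near low [159.1 268. ] near up [162.  120.7] far up [136.4  60.3] handle bottom [148.1  40.3]
80 [(34, 217), (34, 220), (37, 186), (41, 117), (38, 81), (33, 84), (37, 82), (43, 112), (42, 183), (39, 218), (36, 217), (36, 214)]
110 [(22, 175), (22, 177), (26, 154), (36, 106), (38, 74), (37, 69), (41, 100), (39, 150), (34, 166), (31, 157), (32, 153), (32, 153)]
140 [(44, 134), (42, 134), (45, 126), (41, 99), (39, 78), (34, 74), (38, 81), (36, 86), (37, 97), (39, 117), (44, 132), (50, 137)]
170 [(54, 179), (53, 183), (53, 167), (51, 119), (39, 79), (32, 72), (35, 80), (35, 87), (33, 93), (68, 101), (117, 124), (125, 165)]
200 [(37, 213), (39, 216), (42, 196), (47, 137), (40, 82), (33, 70), (32, 79), (27, 85), (35, 94), (82, 106), (123, 114), (133, 117)]
215 [(36, 213), (38, 215), (39, 217), (43, 196), (47, 135), (41, 81), (34, 74), (30, 85), (37, 96), (86, 110), (124, 115), (132, 116)]
230 [(35, 216), (36, 217), (34, 218), (35, 221), (42, 205), (52, 148), (44, 92), (28, 81), (38, 93), (84, 109), (122, 115), (132, 116)]
245 [(156, 121), (163, 119), (166, 115), (168, 111), (171, 109), (154, 106), (89, 95), (33, 85), (28, 91), (81, 107), (124, 115), (131, 117)]
255 [(168, 120), (164, 112), (163, 103), (164, 98), (167, 96), (168, 103), (147, 109), (80, 96), (35, 94), (84, 109), (124, 115), (130, 116)]
```

The blade slipped up about 9 mm in the grip when its lower edge met the block top. I'll touch down lightly and read the moment to see which way it is off.

Request:
play_rows([
  [[0,0,0.01,0,0,0],[0,0,0.02,0,0,0],[0,0,0.03,0,0,0],[0,0,0.035,0,0,0],[0,0,0.04,0,0,0],[0,0,0.04,0,0,0],[0,0,0.04,0,0,0]],
])

```text
clock: 23.87
tool_pos: [0.5218, -0.2085, 0.3956]
eef_rot: [0.702, 0.712, -0.0, -0.0]
contact_force: [0.4, -0.4, -1.8]
opening: 0.18
finger_force: 40.0
```

```bash
python3 - <<'E'
from h import *
import plant
s=plant.get_state();print(s['moment'].round(3),s['contact_force'].round(2),s['tool_pos'].round(4))
E
```

```text
[-0.073 -0.151  0.01 ] [ 0.41 -0.39 -1.75] [ 0.5218 -0.2085  0.3956]
```

Request:
play_rows([
  [[0,0,0.004,0,0,0],[0,0,0.008,0,0,0],[0,0,0.012,0,0,0],[0,0,0.014,0,0,0],[0,0,0.014,0,0,0],[0,0,0.014,0,0,0]],
])

```text
clock: 24.37
tool_pos: [0.5224, -0.2081, 0.3914]
eef_rot: [0.702, 0.712, 0.001, 0.002]
contact_force: [-3.0, 1.4, 16.7]
opening: 0.181
finger_force: 40.1
```

```bash
python3 - <<'E'
from h import *
import plant
s=plant.get_state();print(s['moment'].round(3),s['contact_force'].round(2),s['tool_pos'].round(4))
E
```

```text
[0.193 0.947 0.021] [-3.    1.41 16.66] [ 0.5224 -0.2081  0.3914]
```

Request:
play_rows([
  [[0,-0.001,0,0,0,0],[0,-0.002,0,0,0,0],[0,-0.003,0,0,0,0],[0,-0.004,0,0,0,0],[0,-0.005,0,0,0,0],[0,-0.006,0,0,0,0],[0,-0.006,0,0,0,0]],
])

```text
clock: 24.95
tool_pos: [0.5202, -0.2081, 0.3914]
eef_rot: [0.702, 0.712, 0.002, 0.003]
contact_force: [-0.1, 0.4, 12.2]
opening: 0.176
finger_force: 40.0
```

```bash
python3 - <<'E'
from h import *
import plant
M=[];F=[]
for i in range(6):
    plant.snapshot('top');s=plant.get_state();M.append(s['moment']);F.append(s['contact_force'])
M=np.mean(M,0)-[-.073,-.151,.01];F=np.mean(F,0)-[.0,0,-1.75];print(M.round(3),F.round(2),s['tool_pos'].round(4))
print('ry',(M[0]-.305*F[1])/F[2],'rx',(-.305*F[0]-M[1])/F[2])
E
```

```text
[0.183 0.214 0.003] [-0.53  0.81 14.7 ] [ 0.5203 -0.2081  0.3914]
ry -0.004386508654337348 rx -0.0035409537680451673
```

Request:
play_rows([
  [[0,0.002,0,0,0,0],[0,0.004,0,0,0,0],[0,0.006,0,0,0,0],[0,0.008,0,0,0,0],[0,0.009,0,0,0,0],[0,0.01,0,0,0,0],[0,0.01,0,0,0,0]],
])

```text
clock: 25.83
tool_pos: [0.5238, -0.208, 0.3914]
eef_rot: [0.702, 0.712, -0.0, 0.001]
contact_force: [-4.7, 1.7, 18.5]
opening: 0.178
finger_force: 40.2
```

```bash
cat > m.py <<'E'
from h import *
import plant
M=[];F=[]
for i in range(6):
    plant.snapshot('top');s=plant.get_state();M.append(s['moment']);F.append(s['contact_force'])
M=np.mean(M,0)-[-.073,-.151,.01];F=np.mean(F,0)-[.0,0,-1.75];print(M.round(3),F.round(2),s['tool_pos'].round(4))
print('ry',(M[0]-.305*F[1])/F[2],'rx',(-.305*F[0]-M[1])/F[2]); go(s['tool_pos'],.012+np.pi/2)
E
python3 m.py
```

```text
[ 0.26   1.711 -0.003] [-4.44  1.54 20.11] [ 0.5237 -0.2081  0.3914]
ry -0.010468060944806248 rx -0.01766233692850973
[0. 0. 0.] [0.0021 0.0034 0.0049] F [-4.9  1.9 17.8] t 26.13 [ 0.5237 -0.2081  0.3914]
```

Request:
play_rows([
  [[0,-0.003,0,0,0,0],[0,-0.005,0,0,0,0],[0.002,-0.005,0,0,0,0],[0.004,-0.005,0,0,0,0],[0.006,-0.005,0,0,0,0],[0.008,-0.005,0,0,0,0],[0.01,-0.005,0,0,0,0],[0.01,-0.005,0,0,0,0]],
])

```text
clock: 26.8
tool_pos: [0.5218, -0.2053, 0.3914]
eef_rot: [0.702, 0.712, -0.001, 0.003]
contact_force: [-2.0, -4.1, 14.7]
opening: 0.177
finger_force: 40.1
```

```bash
python3 m.py
```

```text
[-1.072  0.824  0.019] [-2.14 -3.97 17.02] [ 0.5218 -0.2054  0.3914]
ry 0.00806760149612376 rx -0.010098026182725948
[0. 0. 0.] [0.0079 0.0109 0.0017] F [-2.1 -3.8 15.1] t 27.1 [ 0.5218 -0.2054  0.3914]
```

Contact stays on the flat block top (z constant at 0.3914), so the blade is beside the slot. I'll compare the slot pixels in the earlier clear view with the present side picture.

```bash
python3 - <<'E'
from h import *
import plant
b=plant.snapshot('side')['pixels'];cv2.imwrite('pics/s9.png',b)
o=cv2.resize(cv2.imread('pics/c4.png')[:,380:],None,fx=.25,fy=.25,interpolation=cv2.INTER_AREA)
c7=cv2.imread('pics/c6.png');c7=cv2.resize(c7,None,fx=.25,fy=.25,interpolation=cv2.INTER_AREA)
print('cols',list(range(314,334)))
for r in range(174,198):
    A=o[r-150,314-280:334-280,2];B=b[r,314:334]; C=c7[r-120,34:54,2]
    print(r,' '.join('%3d'%v for v in A),'|',' '.join('%3d'%v for v in B[:,2]),'|',' '.join('%3d'%(int(v[2])-int(v[0])) for v in B))
E
```

```text
cols [314, 315, 316, 317, 318, 319, 320, 321, 322, 323, 324, 325, 326, 327, 328, 329, 330, 331, 332, 333]
174 214 214 214 214 214 214 214 214 213 211 198 177 194 202 195 190 183 172 162 157 | 214 214 214 214 214 215 217 212 151  82  72  76  86 102 115 116 117 120 123 126 |  27  28  28  29  30  31  32  33  28  14  10  10  11  20  48  58  59  59  60  62
175 215 215 215 215 215 215 215 215 215 212 197 155 149 157 155 149 139 127 120 120 | 215 215 215 215 216 217 219 214 159  92  72  76  86 102 114 116 117 119 123 126 |  28  28  29  29  30  31  31  32  28  15   9  11  11  20  47  58  59  59  61  62
176 214 213 213 213 212 212 211 210 209 207 191 143 113 111 112 112 110 106 107 124 | 214 213 213 213 212 212 213 207 156  92  74  75  86 101 114 116 117 120 122 125 |  29  30  32  32  32  33  32  32  28  16  11  10  12  19  48  57  60  60  60  62
177 205 203 201 201 200 199 197 195 192 189 181 145 115 104 103 107 109 108 106 122 | 197 190 187 185 179 176 172 162 122  82  74  76  85  99 114 115 118 119 123 125 |  36  39  41  42  44  45  45  43  32  15  10  11  10  19  48  58  61  59  61  62
17
[... 4257 characters left out ...]
 136 168 180 184 183 181 179 178 177 174 | 187 190 190 191 191 189 184 183 185 186 184 180 180 177 142 117 118 121 124 124 | 115 116 115 117 117 116 114 113 115 115 114 111 112 110  81  59  58  59  62  61
196 124 128 128 129 129 128 126 122 122 122 140 176 188 190 188 184 179 178 177 174 | 185 189 190 190 191 191 186 182 183 186 186 184 188 186 162 127 118 122 123 124 | 113 116 116 115 116 116 114 112 114 115 114 113 115 114  97  68  58  61  62  61
197 123 127 128 129 129 130 126 123 120 121 140 176 187 188 189 186 181 178 178 175 | 183 188 190 191 191 192 188 183 182 184 185 184 186 189 180 144 122 121 124 124 | 112 116 115 116 117 117 116 113 113 114 113 113 114 116 109  82  62  60  62  61
```

The slot's dark opening shows to the left of the blade. The blade is about 3 mm too far in +x and about 3 mm too far in +y. I'll lift slightly, correct and try again.

Request:
play_rows([
  [[0,0,-0.015,0,0,0],[-0.01,-0.006,-0.015,0,0,0],[-0.01,-0.006,-0.015,0,0,0],[-0.01,-0.006,-0.015,0,0,0]],
])

```text
clock: 27.48
tool_pos: [0.5178, -0.209, 0.3958]
eef_rot: [0.702, 0.712, -0.0, -0.0]
contact_force: [-0.7, 0.5, -1.0]
opening: 0.182
finger_force: 40.0
```

```bash
python3 - <<'E'
from h import *
go([.5187,-.2083,.387],.012+np.pi/2)
E
```

```text
[0.0014 0.0019 0.0176] [-0.0019 -0.0002  0.0036] F [-0.7  0.5 -1. ] t 27.48 [ 0.5178 -0.209   0.3958]
```

Request:
play_rows([
  [[0.001,0.001,0,0,0,0],[0.001,0.001,0.005,0,0,0],[0.001,0.001,0.01,0,0,0],[0.001,0.001,0.015,0,0,0],[0.001,0.001,0.02,0,0,0],[0.001,0.001,0.02,0,0,0]],
])

```text
clock: 27.98
tool_pos: [0.5185, -0.208, 0.3855]
eef_rot: [0.702, 0.712, -0.0, -0.001]
contact_force: [0.3, -0.6, -1.3]
opening: 0.179
finger_force: 40.0
```

The blade is in the slot; descending.

Request:
play_rows([
  [[0,0,0.015,0,0,0],[0,0,0.03,0,0,0],[0,0,0.045,0,0,0],[0,0,0.06,0,0,0],[0,0,0.075,0,0,0],[0,0,0.09,0,0,0],[0,0,0.1,0,0,0],[0,0,0.11,0,0,0],[0,0,0.12,0,0,0],[0,0,0.12,0,0,0]],
])

```text
clock: 28.82
tool_pos: [0.5185, -0.2081, 0.3253]
eef_rot: [0.702, 0.712, -0.0, -0.001]
contact_force: [0.2, -0.2, -1.2]
opening: 0.178
finger_force: 40.0
```

Request:
play_rows([
  [[0,0,0.005,0,0,0],[0,0,0.01,0,0,0],[0,0,0.014,0,0,0],[0,0,0.018,0,0,0],[0,0,0.021,0,0,0],[0,0,0.021,0,0,0]],
])

```text
clock: 29.32
tool_pos: [0.5194, -0.2079, 0.3195]
eef_rot: [0.702, 0.712, 0.0, 0.002]
contact_force: [-5.5, 0.3, 26.3]
opening: 0.181
finger_force: 40.1
```

Release, then press on the top with closed fingers as before.

Request:
play_rows([
  [[0,0,-0.006,0,0,0],[0,0,-0.006,0,0,0],[0,0,-0.006,0,0,0],[0,0,-0.006,0,0,0],[0,0,-0.006,0,0,0],[0,0,-0.006,0,0,0],[0,0,-0.05,0,0,0],[0,0,-0.1,0,0,0],[0,0,-0.15,0,0,0],[0,0,-0.15,0,0,0]],
], claw=0.4)

```text
clock: 30.15
tool_pos: [0.5202, -0.208, 0.3947]
eef_rot: [0.702, 0.712, 0.002, 0.003]
contact_force: [0.8, 0.1, 0.9]
opening: 0.599
finger_force: 0.0
```

Request:
play_rows([
  [[0,0,0,0,0,0],[0,0,0,0,0,0],[0,0,0,0,0,0],[0,0,0,0,0,0],[0,0,0,0,0,0],[0,0,0,0,0,0],[0,0,0,0,0,0],[0,0,0,0,0,0],[0,0,0,0,0,0],[0,0,0,0,0,0],[0,0,0,0,0,0]],
], claw=1, squeeze=10)

```text
clock: 31.07
tool_pos: [0.5187, -0.2081, 0.3907]
eef_rot: [0.702, 0.712, -0.0, 0.0]
contact_force: [-0.3, -0.9, -0.2]
opening: 0.006
finger_force: 0.0
```

```bash
python3 - <<'E'
from h import *
import plant
go([.5195,-.208,.358],.012+np.pi/2)
b=plant.snapshot('side')['pixels'];cv2.imwrite('pics/s10.png',b)
# handle tops: bright tan pixels near predicted home positions
for n,p in (('w',(.5195,-.207)),('n',(.5205,-.291))):
    u=proj('side',(*p,.19));print(n,u.round(1)); c,r=np.round(u).astype(int)
    for y in range(r-5,r+4): print(y,[int(v) for v in b[y,c-6:c+7,2]])
E
```

```text
[0.0002 0.0016 0.0655] [0.0001 0.0002 0.005 ] F [-0.3 -0.9 -0.2] t 31.07 [ 0.5187 -0.2081  0.3907]
w [323.7 143.4]
138 [131, 131, 131, 132, 131, 132, 132, 131, 131, 132, 130, 130, 129]
139 [153, 153, 154, 152, 144, 146, 148, 145, 151, 153, 153, 152, 152]
140 [204, 204, 201, 193, 178, 182, 183, 181, 195, 204, 204, 203, 203]
141 [217, 214, 195, 178, 167, 171, 171, 171, 191, 212, 217, 216, 215]
142 [216, 209, 172, 149, 151, 155, 156, 155, 172, 205, 216, 216, 215]
143 [214, 200, 152, 135, 145, 151, 152, 150, 158, 192, 212, 215, 214]
144 [214, 195, 144, 128, 142, 150, 150, 148, 153, 180, 208, 215, 215]
145 [214, 196, 140, 119, 132, 142, 144, 144, 141, 160, 196, 213, 215]
146 [215, 196, 134, 103, 116, 127, 130, 131, 126, 140, 188, 212, 215]
n [331.3 160.1]
155 [119, 119, 123, 143, 149, 150, 150, 150, 150, 148, 146, 145, 144]
156 [118, 120, 121, 135, 140, 138, 137, 138, 137, 136, 136, 135, 135]
157 [118, 119, 119, 128, 131, 128, 128, 128, 129, 130, 131, 132, 133]
158 [118, 119, 117, 129, 145, 153, 154, 153, 154, 149, 136, 131, 132]
159 [118, 118, 117, 142, 184, 201, 204, 204, 204, 195, 163, 136, 130]
160 [118, 118, 116, 147, 195, 213, 216, 216, 216, 213, 191, 150, 130]
161 [118, 118, 116, 140, 186, 208, 214, 215, 215, 215, 204, 166, 144]
162 [118, 119, 114, 127, 170, 201, 212, 214, 215, 215, 210, 190, 175]
163 [118, 120, 115, 119, 152, 192, 206, 210, 211, 210, 207, 192, 177]
```

Request:
play_rows([
  [[0,0.001,0.02,0,0,0],[0,0.001,0.04,0,0,0],[0,0.001,0.05,0,0,0],[0,0.001,0.058,0,0,0],[0,0.001,0.064,0,0,0],[0,0.001,0.069,0,0,0],[0,0.001,0.073,0,0,0],[0,0.001,0.073,0,0,0]],
])

```text
clock: 31.78
tool_pos: [0.5202, -0.2076, 0.3592]
eef_rot: [0.702, 0.712, 0.001, 0.003]
contact_force: [-8.3, 0.8, 38.2]
opening: 0.009
finger_force: 18.6
```

Request:
play_rows([
  [[0,0,-0.015,0,0,0],[0.006,-0.004,-0.015,0,0,0],[0.006,-0.004,-0.015,0,0,0],[0.006,-0.004,-0.008,0,0,0],[0.006,-0.004,-0.003,0,0,0],[0.006,-0.004,0,0,0,0],[0.006,-0.004,0,0,0,0]],
])

```text
clock: 32.37
tool_pos: [0.5196, -0.2044, 0.3582]
eef_rot: [0.702, 0.712, 0.002, 0.004]
contact_force: [-3.2, 1.7, 32.0]
opening: 0.008
finger_force: 16.0
```

Request:
play_rows([
  [[0,0,-0.015,0,0,0],[-0.012,0,-0.015,0,0,0],[-0.012,0,-0.015,0,0,0],[-0.012,0,-0.008,0,0,0],[-0.012,0,-0.003,0,0,0],[-0.012,0,0.002,0,0,0],[-0.012,0,0.002,0,0,0]],
])

```text
clock: 32.95
tool_pos: [0.5187, -0.2115, 0.3574]
eef_rot: [0.702, 0.712, 0.001, 0.004]
contact_force: [-7.0, -0.2, 37.6]
opening: 0.003
finger_force: 19.1
```

The wide scraper now stops within 1 mm of the narrow one's level, so both are home. Now back to the post, turning the tool.

Request:
play_rows([
  [[0,0,-0.05,0,0,0],[0,0,-0.1,0,0,0],[0,0,-0.13,0,0,0],[0,0.05,-0.13,0,0,0.24],[-0.02,0.1,-0.13,0,0,0.48],[-0.04,0.15,-0.13,0,0,0.72],[-0.07,0.18,-0.13,0,0,0.96],[-0.07,0.18,-0.13,0,0,1],[-0.07,0.18,-0.13,0,0,1]],
], claw=0.4)

```text
clock: 33.7
tool_pos: [0.6078, -0.2454, 0.4161]
eef_rot: [0.857, 0.516, -0.001, -0.001]
contact_force: [0.0, 0.7, -0.6]
opening: 0.597
finger_force: 0.0
```

Request:
play_rows([
  [[0,0,0,0,0,0.24],[0,0,0,0,0,0.48],[0,0,0,0,0,0.72],[0,0,0,0,0,0.96],[0,0,0,0,0,1],[0,0,0,0,0,1]],
])

```text
clock: 34.2
tool_pos: [0.6071, -0.2443, 0.4176]
eef_rot: [0.957, 0.29, -0.001, -0.0]
contact_force: [-0.8, 0.3, -0.1]
opening: 0.6
finger_force: 0.0
```

Request:
play_rows([
  [[0,0,0,0,0,0.24],[0,0,0,0,0,0.48],[0,0,0,0,0,0.72],[0,0,0,0,0,0.96],[0,0,0,0,0,1],[0,0,0,0,0,1],[0,0,0,0,0,1]],
])

```text
clock: 34.78
tool_pos: [0.6076, -0.2447, 0.418]
eef_rot: [0.999, 0.045, -0.0, -0.0]
contact_force: [-1.1, 0.2, 0.2]
opening: 0.596
finger_force: 0.0
```

```bash
python3 - <<'E'
from h import *
import plant
go([.612,-.248,.300],.012)
b=plant.snapshot('side')['pixels']
for n,p in (('w',(.5195,-.207)),('n',(.5205,-.291)),('post',(.610,-.248))):
    u=proj('side',(*p,.19 if n!='post' else .157));print(n,u.round(1)); c,r=np.round(u).astype(int)
    for y in range(r-4,r+4): print(y,[int(v) for v in b[y,c-6:c+7,2]])
E
```

```text
[0.0084 0.0075 0.236 ] [-0.0006  0.0011  0.1555] F [-1.1  0.2  0.2] t 34.78 [ 0.6076 -0.2447  0.418 ]
w [323.7 143.4]
139 [152, 152, 153, 152, 152, 152, 152, 153, 152, 152, 152, 152, 151]
140 [203, 204, 203, 199, 197, 197, 198, 200, 202, 203, 203, 203, 202]
141 [215, 215, 209, 202, 196, 197, 201, 206, 211, 214, 215, 215, 215]
142 [214, 209, 195, 202, 206, 207, 208, 207, 202, 210, 214, 214, 214]
143 [213, 199, 185, 201, 212, 214, 214, 211, 205, 209, 213, 213, 213]
144 [213, 194, 174, 196, 211, 214, 214, 212, 207, 206, 212, 214, 214]
145 [213, 192, 161, 185, 204, 210, 211, 209, 203, 198, 208, 213, 214]
146 [214, 193, 148, 160, 182, 191, 192, 189, 183, 176, 195, 211, 214]
n [331.3 160.1]
156 [128, 126, 123, 135, 139, 137, 137, 137, 137, 136, 135, 134, 134]
157 [127, 126, 121, 128, 130, 128, 128, 128, 128, 129, 130, 131, 132]
158 [126, 126, 120, 129, 145, 152, 153, 153, 153, 149, 135, 130, 131]
159 [127, 125, 119, 141, 183, 201, 204, 203, 204, 196, 163, 135, 130]
160 [127, 126, 118, 146, 195, 213, 216, 215, 216, 212, 190, 150, 129]
161 [127, 125, 118, 140, 185, 208, 214, 214, 215, 215, 203, 166, 144]
162 [127, 126, 117, 126, 169, 201, 211, 214, 214, 214, 210, 189, 174]
163 [127, 126, 117, 118, 152, 191, 205, 209, 210, 209, 206, 191, 176]
post [369.2 161.8]
158 [133, 132, 132, 132, 132, 132, 132, 132, 131, 132, 131, 131, 131]
159 [132, 131, 131, 132, 133, 129, 130, 132, 133, 132, 131, 130, 130]
160 [129, 130, 130, 129, 125, 113, 111, 123, 127, 130, 130, 129, 129]
161 [144, 142, 131, 111, 93, 79, 77, 85, 97, 123, 141, 144, 142]
162 [178, 174, 142, 99, 69, 59, 59, 57, 67, 121, 170, 181, 175]
163 [189, 184, 144, 86, 59, 54, 52, 50, 55, 118, 181, 191, 188]
164 [188, 182, 134, 69, 50, 46, 47, 43, 49, 116, 179, 190, 188]
165 [186, 181, 129, 64, 44, 44, 43, 41, 53, 117, 176, 187, 185]
```

Handle tops and post all sit at their predicted pixels. Descending on the post.

Request:
play_rows([
  [[0.004,0.007,0,0,0,0.155],[0.004,0.007,0.02,0,0,0.155],[0.004,0.007,0.07,0,0,0.155],[0.004,0.007,0.12,0,0,0.155],[0.004,0.007,0.17,0,0,0.155],[0.004,0.007,0.21,0,0,0.155],[0.004,0.007,0.234,0,0,0.155],[0.004,0.007,0.234,0,0,0.155],[0.004,0.007,0.234,0,0,0.155]],
])

```text
clock: 35.58
tool_pos: [0.61, -0.2481, 0.3009]
eef_rot: [1.0, 0.005, -0.0, -0.0]
contact_force: [-0.0, 0.0, 0.7]
opening: 0.6
finger_force: 0.0
```

Request:
play_rows([
  [[0,0,0,0,0,0],[0,0,0,0,0,0],[0,0,0,0,0,0],[0,0,0,0,0,0],[0,0,0,0,0,0],[0,0,0,0,0,0],[0,0,0,0,0,0],[0,0,0,0,0,0],[0,0,0,0,0,0],[0,0,0,0,0,0]],
], claw=1, squeeze=20)

```text
clock: 36.42
tool_pos: [0.6103, -0.2466, 0.3017]
eef_rot: [1.0, 0.005, 0.0, -0.001]
contact_force: [-2.8, 5.4, 5.1]
opening: 0.166
finger_force: 20.0
```

```bash
python3 - <<'E'
from h import *
go([.570,-.2485,.300],.012)
E
```

```text
[-0.0807  0.003   0.0034] [-0.0044 -0.0004 -0.0059] F [-2.8  5.4  5.1] t 36.42 [ 0.6103 -0.2466  0.3017]
```

Request:
play_rows([
  [[-0.01,-0.003,0,0,0,0],[-0.02,-0.003,0,0,0,0],[-0.03,-0.003,0,0,0,0],[-0.04,-0.003,0,0,0,0],[-0.05,-0.003,0,0,0,0],[-0.056,-0.003,0,0,0,0],[-0.06,-0.003,0,0,0,0],[-0.06,-0.003,0,0,0,0]],
])

```text
clock: 37.08
tool_pos: [0.5794, -0.2468, 0.3017]
eef_rot: [1.0, 0.004, -0.0, -0.0]
contact_force: [0.7, 4.0, 5.8]
opening: 0.175
finger_force: 20.0
```

Request:
play_rows([
  [[-0.005,0,0,0,0,0],[-0.01,0,0,0,0,0],[-0.015,0,0,0,0,0],[-0.02,0,0,0,0,0],[-0.025,0,0,0,0,0],[-0.025,0,0,0,0,0]],
])

```text
clock: 37.58
tool_pos: [0.5691, -0.2468, 0.3017]
eef_rot: [1.0, 0.004, 0.003, 0.0]
contact_force: [7.0, 2.9, 0.9]
opening: 0.175
finger_force: 20.0
```

Request:
play_rows([
  [[-0.003,0,0,0,0,0],[-0.006,0,0,0,0,0],[-0.006,0,0,0,0,0]],
])

```text
clock: 37.83
tool_pos: [0.5682, -0.2467, 0.3018]
eef_rot: [1.0, 0.005, 0.006, 0.001]
contact_force: [13.1, 1.6, -4.9]
opening: 0.172
finger_force: 20.0
```

Request:
play_rows([
  [[0,0,0,0,0,0],[0,0,0,0,0,0],[0,0,0,0,0,0],[0,0,0,0,0,0]],
], claw=0.6)

```text
clock: 38.17
tool_pos: [0.5632, -0.248, 0.3007]
eef_rot: [1.0, 0.003, -0.001, 0.0]
contact_force: [0.1, 0.2, -0.3]
opening: 0.397
finger_force: 0.0
```

Request:
play_rows([
  [[0.006,0,-0.01,0,0,0],[0.01,0,-0.05,0,0,0],[0.01,0,-0.1,0,0,0],[0.01,0,-0.16,0,0,0],[0.01,0,-0.2,0,0,0],[0.06,0,-0.25,0,0,0],[0.12,0,-0.25,0,0,0],[0.18,0,-0.25,0,0,0],[0.18,0,-0.25,0,0,0],[0.18,0,-0.25,0,0,0]],
])

```text
clock: 39.0
tool_pos: [0.6552, -0.2457, 0.4257]
eef_rot: [1.0, 0.005, -0.0, -0.0]
contact_force: [-0.5, -0.3, 0.1]
opening: 0.399
finger_force: 0.0
```

```bash
python3 - <<'E'
from h import *
import plant
b=plant.snapshot('side')['pixels']
s=plant.get_state();print(s['clock'],s['contact_force'].round(1))
for n,p in (('w',(.5195,-.207)),('n',(.5205,-.291)),('post',(.570,-.248))):
    u=proj('side',(*p,.19 if n!='post' else .157));print(n,u.round(1)); c,r=np.round(u).astype(int)
    for y in range(r-4,r+5): print(y,[int(v) for v in b[y,c-6:c+7,2]])
E
```

```text
39.05 [ 0.7 -0.8  0.2]
w [323.7 143.4]
139 [151, 150, 151, 151, 151, 151, 151, 151, 151, 150, 151, 150, 151]
140 [202, 202, 201, 198, 198, 200, 202, 201, 202, 202, 202, 202, 202]
141 [214, 214, 211, 202, 202, 210, 213, 212, 212, 214, 214, 214, 213]
142 [213, 211, 205, 205, 208, 211, 213, 211, 208, 211, 213, 213, 213]
143 [212, 201, 191, 202, 211, 213, 213, 211, 206, 209, 212, 213, 213]
144 [211, 194, 174, 195, 210, 213, 213, 212, 206, 205, 211, 213, 213]
145 [211, 193, 160, 184, 203, 209, 210, 208, 202, 197, 207, 213, 212]
146 [213, 193, 148, 160, 181, 189, 191, 189, 182, 176, 194, 210, 213]
147 [211, 193, 136, 125, 144, 153, 155, 153, 145, 144, 179, 206, 211]
n [331.3 160.1]
156 [126, 125, 123, 134, 139, 137, 136, 136, 136, 135, 134, 134, 134]
157 [125, 124, 120, 126, 128, 128, 127, 127, 127, 128, 129, 131, 130]
158 [126, 124, 119, 129, 144, 152, 152, 152, 152, 148, 134, 129, 130]
159 [125, 125, 119, 140, 183, 200, 203, 202, 203, 194, 162, 134, 129]
160 [126, 124, 119, 145, 193, 212, 214, 214, 214, 212, 190, 148, 129]
161 [125, 124, 117, 138, 185, 207, 213, 213, 214, 214, 202, 165, 142]
162 [126, 124, 116, 126, 168, 200, 211, 213, 213, 214, 209, 188, 174]
163 [125, 124, 117, 117, 151, 191, 204, 208, 209, 209, 205, 190, 176]
164 [125, 125, 116, 109, 130, 166, 182, 190, 191, 191, 185, 170, 163]
post [350.7 163.5]
159 [130, 128, 129, 130, 132, 131, 130, 130, 130, 130, 131, 131, 131]
160 [127, 127, 129, 129, 130, 130, 130, 130, 129, 129, 129, 129, 129]
161 [143, 143, 142, 135, 131, 130, 129, 130, 137, 142, 142, 142, 143]
162 [179, 179, 169, 146, 127, 122, 122, 128, 149, 167, 176, 178, 180]
163 [190, 187, 156, 122, 107, 105, 104, 107, 125, 155, 183, 190, 190]
164 [190, 184, 133, 91, 91, 94, 94, 88, 94, 138, 181, 189, 188]
165 [189, 182, 121, 62, 67, 76, 76, 65, 72, 133, 180, 187, 186]
166 [189, 181, 119, 52, 47, 55, 56, 46, 68, 135, 179, 186, 185]
167 [187, 181, 120, 51, 44, 50, 48, 43, 77, 147, 180, 185, 183]
```

The post sits at its shut position against a firm stop. Both scrapers are unchanged at home and the gripper is clear, so I'm handing in.

```bash
python3 -c "
from plant import *
print(finish_job())"
```

```text
the job is handed in; nothing more can be done
None
```

I handed the job in at about 39 s of the 72 s allowed, with both scrapers home by my measurements, the keeper shut against its stop and the arm clear; the hand-in call returned no verdict.

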